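# Feed the tag press and press its lever through the guard window

### The arm

A 6-joint arm with a two-finger parallel gripper is mounted at the origin on the work surface. World frame = base frame: x ahead of the robot, y to its left, z up, the work surface at z = 0. Lengths are in mm, angles in rad, forces in N, time in s.
With the tool pointing down it reaches from about 275 to 1000 mm from the base axis. Payload 8.4 kg.
Tool frame: the origin (TCP) lies on the centre line of the jaws, within the pads' length; the fingertips stand 25 mm ahead of it and the grasp point (between the pads) lies 6 mm ahead of it; z points along the fingers, x is the direction in which the jaws open and shut, and the axes are right-handed (so a half turn about z gives the same grasp; the last joint's range is limited). The gripper opens to 85 mm and grips with 20 to 120 N. Pads are 22 mm wide; open, the fingers measure 114 mm over their backs; the gripper's body (76 mm by 85 mm) begins 54 mm behind the grasp point. The pads swing forward as they close: fully open they stand 13 mm farther back than shut.
Start: joints at [-1.24, 0.353, 1.633, -0, 1.155, -0.002], TCP at [204.18, -590.71, 256.281] pointing down, gripper open.
Joint ranges: [-2.63, 2.63], [-0.92, 2.1], [0.06, 2.66], [-1.3, 4.44], [0, 2.69], [-3.02, 3.02]. Speed limits (rad/s): [2.22, 2.22, 2.79, 3.14, 3.14, 3.14].

### API

Orientations are given as [roll, pitch, yaw] about the fixed x, y, z axes, in that order (R = Rz(yaw) Ry(pitch) Rx(roll)).
In Python, from rig import r gives the robot as it stands. The module is installed in compiled form; this text tells all that it offers.
- The arm moves only by the tool jog_arm, never from a script. Its argument "deltas" is a list of rows, each an object with "gripper": the gripper command: -1 is fully open, 1 is shut, values between are in proportion; "translation": the shift along the world's x, y, z in units of 10 cm (1.0 is 10 cm), a list of three; "dr": the turn, a rotation vector about the world's x, y, z in units of pi/2 rad (1.0 is pi/2 rad), a list of three. In form: [{"gripper": gripper, "translation": [x, y, z], "dr": [wx, wy, wz]}, ...]. A call has 1 to 12 rows; each row shifts and turns the commanded pose from where the row before left it; what a row does not reach is not made up. A row lasts 1/12 s, in which the tool goes at most 41.7 mm and 7.16 degrees, less where a joint would pass 70% of its speed; a pose out of reach is approached as far as the arm can. A call with a number of a shift or a turn outside -1 to 1 is refused whole. A call with a gripper value outside its range is refused whole. The fingers move at their own pace and stop on an object; "squeeze" is the grip in N (left out, the last holds). Time passes only in rows, so rows that do not move let the fingers close. It gives the time, the measured TCP pose, the force and the opening at its end, in the units of the state.
- r.sense(): the state, without advancing time (a new reading comes with each control period).
- r.grab_frame(name): name is "scene" or "top"; returns the picture (384x512x3 uint8, blue, green, red); there is no depth.
- r.calibration(name): a dict with "mtx" (3x3 intrinsics, pixels), "world_from_camera" (4x4, takes a point from camera to world coordinates). Camera axes: x right, y down, z forward; pixel columns grow to the right and rows downward; lengths in mm; the calibration is good to about 2 mm. A picture is of the moment at which its call begins. calibration takes no time and is no camera call.
- r.sign_off(): hands the job in, once; it reports no verdict.
The state is a dict: "clock": time; "qpos": joint angles; "qvel": joint speeds; "joint_efforts": joint torques, N m; "eef_pos": TCP position; "tcp_rot": TCP orientation; "contact_force": force on the tool from outside, world axes, zero at the start; "wrist_torque": the same for the moment, N m; "opening": opening from 0.0 (shut) to 1.0 (fully open).
Only numpy, scipy, OpenCV 4.12 (cv2) and the standard library are available. Lean on these libraries where they do the work, as an engineer would, in place of code of your own. Each camera call takes 0.05 s, during which the arm holds its last target. There are 200 camera calls.

### The job

On the bag-tag press, push the blue-ended tag carrier along its channel until it is fully home against the stop. Then reach down through the window in the yellow guard and press the red lever pad all the way down, without touching the guard anywhere. The carrier is only to be pushed, never lifted, and the other things around the press must be left where they stand.

Things in the scene. Friction and masses are not known exactly. Their poses are not given: they have to be found in the camera images.
- press: grey press fixed to the table; base plate 220 (x) by 360 (y, from -95 to +265) by 20 mm. Origin on the table under the guard; z up, x to the back (hinge side), y along the carrier channel, out of the guard to the open end. Channel at x = 0, floor 20 mm above the table, between 12 mm high rails with inner faces at x = -32 and +32 mm; stop under the guard. The carrier goes home towards -y
- guard: guard fixed on the press, same axes: yellow roof 6 mm thick with a window, clear front and side walls, yellow back and posts; none of it may be touched. Origin at the window's centre at the roof's top face, 135 mm above the table, x = -43, y = 0 mm on the press. Window 85 (x) by 94 mm (y); roof from x = -55 to +148, y = -72 to +72 mm. Nothing on the press is higher
- lever (a joint): hinge angle of the press lever (rad): 0 = fully up, 0.24 = fully down at its end stop; grows as the pad is pressed down. Stiff by friction: it takes about 6 to 7 N at the pad and stays where it is left
- lever_pad (a point): centre of the top of the red lever pad, 38 (x) by 44 mm (y), below the guard window within 3 mm of the window's centre; hinge 105 mm behind it (+x). Fully up it is about 19 mm below the roof's top face, fully down about 45 mm below; it goes nearly straight down by 25 mm
- carrier: loose tag carrier lying in the channel: aluminium slide 60 (x) by 220 (y) by 16 mm with a brass tag on it, 0.4 to 0.8 kg. Origin at the centre of its underside, axes as the press's. At its +y end stands a blue plate, 60 mm wide, 10 mm thick, 50 mm high above the underside
- carrier_end (a point): centre of the outer (+y) face of the carrier's blue end plate, 25 mm above the carrier's underside. In the press's frame it is at y = +160 mm when the carrier is fully home, 60 to 95 mm further out at the start; at home it stands 88 mm outside the guard
- tag_tin: small can, 44 mm across, 50 mm high, loose on the press's base plate behind the channel; origin under its centre. Leave alone
- weight: brass knob weight, 30 mm across, 41 mm high, loose on the press's base plate in front of the channel; origin under its centre. Leave alone
- thread: white cone of thread, 84 mm across the foot, 122 mm high; origin under its centre. Leave alone
- oiler: green bottle with red cap, 52 mm across, 120 mm high; origin under its centre. Leave alone
- mug: blue mug, 76 mm across, 85 mm high; origin under its centre. Leave alone
- screwdriver: screwdriver lying on the table; origin under its middle. Leave alone
- brush: hand brush lying on the table; origin under its middle. Leave alone
Not all that is in view belongs to the job. What is shaped like the carrier but black is not meant.

How it is judged (in metres and radians):
On the way, in this order (a step that is already met when the one before it is completed fails the run):
1. the carrier is fully home against the stop while the lever is still up (y of carrier_end in the frame of press below 0.1645 m and value of joint lever below 0.12 rad), for 0.2 s.
2. the lever is pressed fully down with the carrier home (y of carrier_end in the frame of press below 0.1645 m and value of joint lever above 0.215 rad), for 0.2 s.
At the end, for the whole second after the job is handed in: the carrier lies in its channel within 4.5 mm of fully home and at rest, and the lever is down (at least 0.215 of its 0.24 rad) (all of step 2 and z of carrier in the frame of press below 0.024 m and linear speed of carrier below 0.02 m/s); the robot touches nothing.
It fails at once if the guard is touched (contact force between guard and anything else above 0.5 N).
It fails at once if the carrier is lifted or tipped out of its channel (z of carrier in the frame of press above 0.027 m or angle between carrier's own z axis and vertical above 0.12 rad).
It fails at once if a bystander is moved by more than 15 mm (distance of any of tag_tin, weight, thread, oiler, mug, screwdriver, brush from where it was at the start of the episode above 0.015 m).
It also fails if it takes over 48 s, if anything falls off the work surface, if the arm or the gripper's body presses on something with over 40 N, if the wrist force passes 120 N, or if a joint passes its speed limit or range.

## Working session

There is one attempt and no reset: what is moved stays moved. The work goes in short steps, Python scripts to look and compute and a tool call to move; the robot and the scene stay as the last step left them, time stands still between calls to the robot, and variables do not carry over. Pictures are saved under pics/ and viewed, about 8 in all and at most 12, crops included, and the job is handed in when it is done.

Besides the shell and the picture viewer there is one more tool, called after "Call:" as name([rows], argument=value, ...), one row to a line, values as JSON. jog_arm: Moves the arm, as the interface text tells. Shifts and turns lie within -1 to 1; 1 stands for 10 cm of shift or pi/2 rad of turn. Its arguments: {"type":"object","properties":{"deltas":{"type":"array"},"squeeze":{"type":"number"}},"required":["deltas"]}

```bash
mkdir -p pics; python3 - <<'E'
from rig import r
import cv2
for n in("scene","top"):
    cv2.imwrite(f"pics/{n}0.png",r.grab_frame(n)); c=r.calibration(n); print(n,c["mtx"].round(1).tolist(),c["world_from_camera"].round(3).tolist())
s=r.sense();print(s)
E
```

```text
scene [[361.4, 0.0, 256.2], [0.0, 361.4, 184.9], [0.0, 0.0, 1.0]] [[-0.776, 0.345, -0.528, 1034.456], [0.63, 0.451, -0.632, 702.034], [0.021, -0.823, -0.567, 718.035], [0.0, 0.0, 0.0, 1.0]]
top [[430.8, 0.0, 250.2], [0.0, 430.8, 189.1], [0.0, 0.0, 1.0]] [[-0.016, -0.997, 0.076, 370.31], [-1.0, 0.016, -0.004, 15.927], [0.003, -0.076, -0.997, 1372.625], [0.0, 0.0, 0.0, 1.0]]
{'clock': 0.1, 'qpos': array([-1.24037749e+00,  3.53575178e-01,  1.63404615e+00,  1.52346411e-05,
        1.15520174e+00, -2.37857983e-03]), 'qvel': array([ 0.0004379 ,  0.0004842 , -0.00107275,  0.0011765 ,  0.000718  ,
       -0.00062879]), 'joint_efforts': array([-2.52651298e-04, -6.06356335e+01, -3.42817748e+01, -8.55140888e-05,
        3.77841963e-03,  2.43363968e-05]), 'eef_pos': array([ 204.07080418, -590.33389515,  255.64487692]), 'tcp_rot': array([-3.14157580e+00,  1.23037855e-03, -1.23800506e+00]), 'contact_force': array([-0.08585911, -0.23063011,  0.56963152]), 'wrist_torque': array([0.01460126, 0.0632465 , 0.01801255]), 'opening': 0.9994301166978177}
```

View pics/scene0.png

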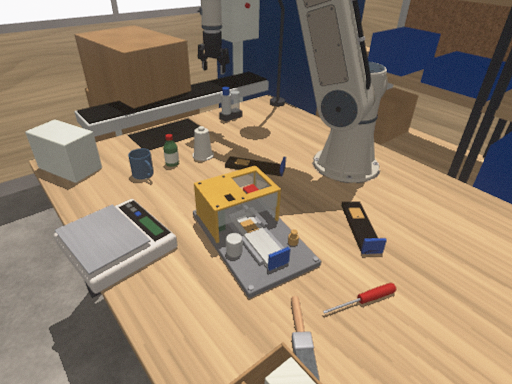

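View pics/top0.png

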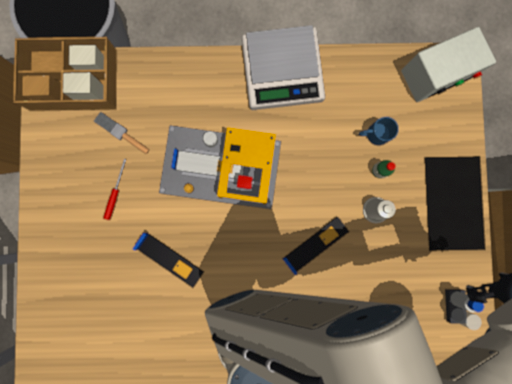

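Scene view: the press is in the middle, with its guard around (237,205), the blue end plate at about (279,258) and the red pad at (250,188). Top view: guard at (247,165), red pad at (245,182), blue plate at (177,160). The press is nearly aligned with the world axes (+y to the left in the image). The black carriers at (167,258) and (315,245) are decoys.

```bash
cat > h.py <<'E'
import cv2,numpy as np
from rig import r
def cal(n):
    c=r.calibration(n);return c["mtx"],c["world_from_camera"]
def ray(n,uv):
    K,T=cal(n);d=T[:3,:3]@np.linalg.solve(K,[uv[0],uv[1],1.]);return T[:3,3],d/np.linalg.norm(d)
def plane(n,uv,z):
    o,d=ray(n,uv);return (o+d*(z-o[2])/d[2]).round(1)
def tri(a,b):
    (o,d),(p,e)=ray("top",a),ray("scene",b)
    s=np.linalg.lstsq(np.c_[d,-e],p-o,rcond=None)[0];A=o+d*s[0];B=p+e*s[1]
    return ((A+B)/2).round(1),round(np.linalg.norm(A-B),1)
def blobs(img,lo,hi,box,amin=15):
    x0,y0,x1,y1=box;m=cv2.inRange(cv2.cvtColor(img,cv2.COLOR_BGR2HSV),lo,hi)
    k=np.zeros_like(m);k[y0:y1,x0:x1]=m[y0:y1,x0:x1]
    cs=cv2.findContours(k,cv2.RETR_CCOMP,cv2.CHAIN_APPROX_NONE)
    return [(c,h[3]>=0) for c,h in zip(cs[0],cs[1][0]) if cv2.contourArea(c)>=amin]
E
python3 - <<'E'
from h import *
t=cv2.imread("pics/top0.png");s=cv2.imread("pics/scene0.png")
Y=((20,130,90),(34,255,255));B=((105,130,50),(125,255,255));R=((0,160,90),(6,255,255))
bt,bs=(150,110,300,220),(180,150,330,300)
for nm,C in(("Y",Y),("B",B),("R",R)):
  for n,im,b in(("top",t,bt),("scene",s,bs)):
    for c,h in blobs(im,*C,b):
        m=cv2.moments(c);q=cv2.minAreaRect(c)
        print(nm,n,"hole" if h else "",cv2.contourArea(c),[round(m['m10']/m['m00'],1),round(m['m01']/m['m00'],1)],cv2.boxPoints(q).round(1).tolist(), cv2.approxPolyDP(c,3,True)[:,0].tolist())
a=cv2.resize(t[115:215,150:295],None,fx=5,fy=5,interpolation=cv2.INTER_CUBIC)
b=cv2.resize(s[160:300,185:325],None,fx=5,fy=5,interpolation=cv2.INTER_CUBIC)
cv2.imwrite("pics/tc.png",a);cv2.imwrite("pics/sc.png",b[:600])
E
```

```text
Y top  3386.5 [246.0, 164.9] [[215.1999969482422, 196.3000030517578], [225.0, 126.30000305175781], [276.1000061035156, 133.39999389648438], [266.3999938964844, 203.5]] [[227, 127], [217, 195], [265, 203], [275, 134]]
Y top hole 978.5 [244.0, 180.2] [[224.3000030517578, 192.8000030517578], [228.6999969482422, 162.0], [263.20001220703125, 166.89999389648438], [258.79998779296875, 197.6999969482422]] [[233, 163], [262, 169], [257, 197], [226, 192], [227, 174]]
Y top hole 61.0 [234.7, 147.7] [[230.0, 144.0], [240.0, 144.0], [240.0, 151.0], [230.0, 151.0]] [[230, 145], [239, 145], [240, 149], [231, 151]]
Y scene  1821.0 [235.5, 187.0] [[193.8000030517578, 183.3000030517578], [268.5, 159.0], [278.79998779296875, 190.5], [204.10000610351562, 214.89999389648438]] [[278, 188], [256, 167], [225, 174], [223, 179], [223, 175], [204, 180], [199, 186], [194, 184], [216, 211], [243, 202], [238, 200], [243, 194], [245, 200], [247, 196], [262, 196]]
Y scene hole 23.5 [216.9, 206.4] [[214.0, 204.0], [220.0, 204.0], [220.0, 210.0], [214.0, 210.0]] [[214, 205], [220, 206], [216, 210]]
Y scene hole 92.0 
[... 456 characters left out ...]
2422], [174.6999969482422, 168.1999969482422]] [[176, 149], [173, 168]]
B scene  261.5 [278.4, 258.2] [[263.70001220703125, 257.0], [288.0, 246.60000610351562], [293.5, 259.5], [269.20001220703125, 269.8999938964844]] [[287, 247], [269, 255], [269, 269], [287, 261]]
R top  146.5 [244.0, 181.7] [[236.1999969482422, 186.60000610351562], [237.89999389648438, 174.6999969482422], [252.3000030517578, 176.8000030517578], [250.60000610351562, 188.6999969482422]] [[239, 175], [237, 186], [250, 188], [251, 177]]
R scene  61.0 [249.9, 188.2] [[242.39999389648438, 187.1999969482422], [255.89999389648438, 182.6999969482422], [258.0, 189.0], [244.5, 193.5]] [[258, 189], [253, 184], [243, 188], [247, 192]]
```

View pics/tc.png

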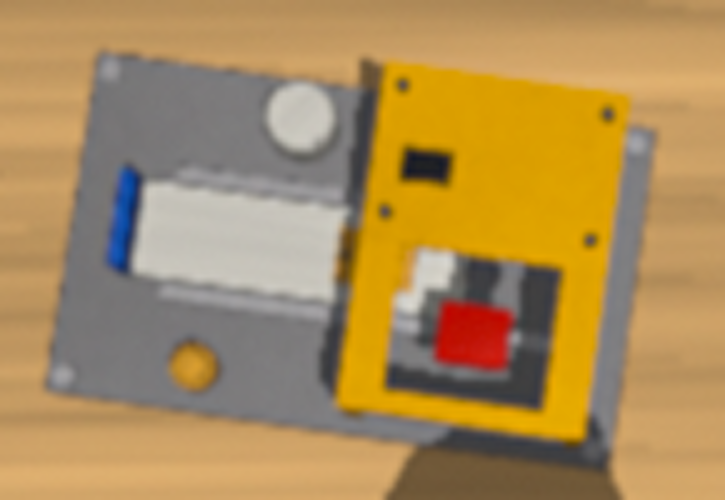

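View pics/sc.png

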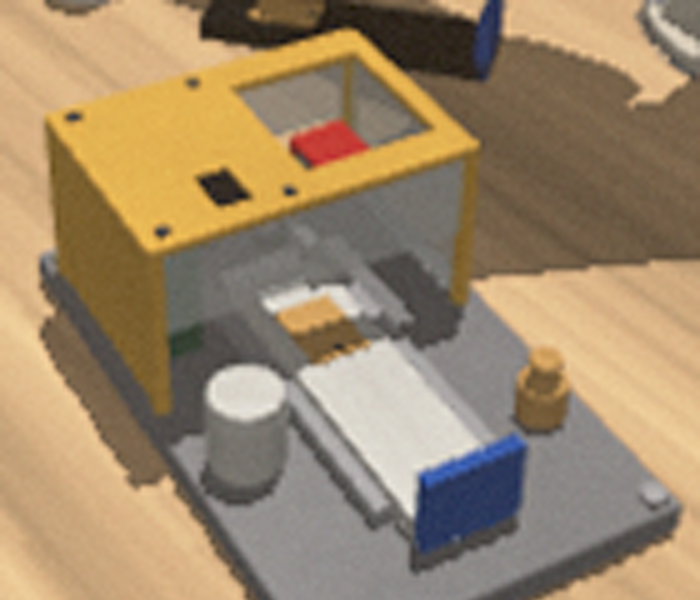

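```bash
python3 - <<'E'
from h import *
T=lambda p:np.array(p)/5+[149.6,114.6]
S=lambda p:np.array(p)/5+[184.6,159.6]
P={"roof+x+y":((384,62),(48,118)),}
# press corners: scene near-left=(+x,+y), right=(-x,+y), far=(-x,-y), left=(+x,-y)
P={"roof++":((382,62),(153,250)),"roof-+":((338,408),(479,147)),"roof--":((586,441),(350,30)),"roof+-":((631,97),(45,120)),
"win++":((408,245),(299,188)),"win-+":((387,389),(436,127)),"win--":((545,410),(350,55)),"win+-":((562,268),(235,87)),
"pad":((474,334),(328,142)),"blue+":((121,166),(418,480)),"blue-":((108,268),(526,438)),
"base-+":((48,388),(680,505))}
W={}
for k,(a,b) in P.items():
    W[k],e=tri(T(a),S(b));print(k,W[k],e,"plane",plane("top",T(a),135 if k[0] in"rw" else 70 if k[:2]=="bl" else 20 if k[:2]=="ba" else 116), plane("scene",S(b),135 if k[0] in"rw" else 70 if k[:2]=="bl" else 20 if k[:2]=="ba" else 116))
R=np.mean([W[k] for k in W if k[:2]=="ro"],0);N=np.mean([W[k] for k in W if k[:2]=="wi"],0)
d=(W["roof++"]+W["roof+-"]-W["roof-+"]-W["roof--"])/2;yw=np.arctan2(d[1],d[0]);print("roof",R,"win",N,"yaw",yw,"len",np.linalg.norm(d))
d=(W["roof++"]-W["roof+-"]+W["roof-+"]-W["roof--"])/2;print(np.arctan2(-d[0],d[1]),np.linalg.norm(d))
u=np.array([np.cos(yw),np.sin(yw)]);v=np.array([-u[1],u[0]])
for n,c,o in(("roof",R[:2],46.5),("win",N[:2],-43)): print(n,"press origin",c-o*u)
O=((R[:2]-46.5*u)+(N[:2]+43*u))/2
for k in("pad","blue+","blue-","base-+"): print(k,(W[k][:2]-O)@u,(W[k][:2]-O)@v,W[k][2])
E
```

```text
roof++ [647.1  77.7 136.2] 0.4 plane [647.2  77.9 135. ] [646.5  76.2 135. ]
roof-+ [446.1 105.9 130.6] 0.2 plane [445.8 105.6 135. ] [450.6 110.3 135. ]
roof-- [424.7 -36.9 130.2] 0.0 plane [424.5 -36.7 135. ] [429.7 -30.9 135. ]
roof+- [625.3 -67.  129.5] 0.4 plane [624.3 -66.7 135. ] [629.  -59.6 135. ]
win++ [541.9  64.4 120.6] 0.9 plane [539.6  64.2 135. ] [554.1  79.5 135. ]
win-+ [455.7  78.1 133.2] 2.0 plane [456.3  77.3 135. ] [456.8  80.7 135. ]
win-- [443.1 -13.7 130.6] 0.4 plane [442.7 -13.4 135. ] [447.7  -8.5 135. ]
win+- [523.8 -23.8 134.4] 2.8 plane [524.8 -24.7 135. ] [523.4 -22.  135. ]
pad [490.5  26.3 108.5] 1.9 plane [489.1  26.9 116. ] [497.9  34.  116. ]
blue+ [601.  239.7  71.7] 3.8 plane [599.9 241.3  70. ] [601.2 237.1  70. ]
blue- [537.9 248.8  69.5] 1.7 plane [537.3 249.3  70. ] [538.9 248.6  70. ]
base-+ [468.3 297.2  16.4] 0.7 plane [468.3 296.2  20. ] [470.9 299.5  20. ]
roof [535.8    19.925 131.625] win [491.125  26.25  129.7  ] yaw -0.14416225372685226 len 202.91960230593796
-0.14914506699983998 145.407100927018
roof press origin [489.78236279  26.60534923]
win press origin [533.67894408  20.07247276]
pad -21.435819704948205 -0.1196959048396229 108.5
blue+ 57.260145598904224 226.94143032528999 71.7
blue- -6.492630439575922 226.8818703773763 69.5
base-+ -82.32395199292407 264.7808238124345 16.4
```

Working values: press origin ≈ (535,20), yaw ≈ -0.146. Window/pad centre ≈ (491,26.5). The blue end face is at press y ≈ 227, world (569,244), so it has about 67 mm to go. I'll shut the gripper, align it with the press and move behind the plate, staying high.

Call:
jog_arm([
  {"gripper":1,"translation":[0.155,0.367,0],"dr":[0,0,0.029]},
  {"gripper":1,"translation":[0.155,0.367,0],"dr":[0,0,0.029]},
  {"gripper":1,"translation":[0.155,0.367,0],"dr":[0,0,0.029]},
  {"gripper":1,"translation":[0.155,0.367,0],"dr":[0,0,0.029]},
  {"gripper":1,"translation":[0.155,0.367,0],"dr":[0,0,0.029]},
  {"gripper":1,"translation":[0.155,0.367,0],"dr":[0,0,0.029]},
  {"gripper":1,"translation":[0.155,0.367,0],"dr":[0,0,0.029]},
  {"gripper":1,"translation":[0.155,0.367,0],"dr":[0,0,0.029]},
  {"gripper":1,"translation":[0.155,0.367,0],"dr":[0,0,0.029]},
  {"gripper":1,"translation":[0.155,0.367,0],"dr":[0,0,0.029]},
  {"gripper":1,"translation":[0.155,0.367,0],"dr":[0,0,0.029]},
  {"gripper":1,"translation":[0.155,0.367,0],"dr":[0,0,0.029]},
])

```text
clock: 1.1
eef_pos: [390.3, -148.4, 256.3]
tcp_rot: [-3.142, -0.0, -0.689]
contact_force: [1.0, -0.1, -0.7]
opening: 0.003
```

Call:
jog_arm([
  {"gripper":1,"translation":[0.155,0.367,0],"dr":[0,0,0.029]},
  {"gripper":1,"translation":[0.155,0.367,0],"dr":[0,0,0.029]},
  {"gripper":1,"translation":[0.155,0.367,0],"dr":[0,0,0.029]},
  {"gripper":1,"translation":[0.155,0.367,0],"dr":[0,0,0.029]},
  {"gripper":1,"translation":[0.155,0.367,0],"dr":[0,0,0.029]},
  {"gripper":1,"translation":[0.155,0.367,0],"dr":[0,0,0.029]},
  {"gripper":1,"translation":[0.155,0.367,0],"dr":[0,0,0.029]},
  {"gripper":1,"translation":[0.155,0.367,0],"dr":[0,0,0.029]},
  {"gripper":1,"translation":[0.155,0.367,0],"dr":[0,0,0.029]},
  {"gripper":1,"translation":[0.155,0.367,0],"dr":[0,0,0.029]},
  {"gripper":1,"translation":[0.155,0.367,0],"dr":[0,0,0.029]},
  {"gripper":1,"translation":[0,0,0],"dr":[0,0,0]},
])

```text
clock: 2.1
eef_pos: [562.7, 259.3, 255.8]
tcp_rot: [-3.139, -0.001, -0.185]
contact_force: [-1.6, -1.0, -0.3]
opening: -0.001
```

Call:
jog_arm([
  {"gripper":1,"translation":[0.12,0.3,0],"dr":[0,0,0.025]},
  {"gripper":1,"translation":[0,0,-0.3],"dr":[0,0,0]},
  {"gripper":1,"translation":[0,0,-0.3],"dr":[0,0,0]},
  {"gripper":1,"translation":[0,0,-0.3],"dr":[0,0,0]},
  {"gripper":1,"translation":[0,0,-0.3],"dr":[0,0,0]},
  {"gripper":1,"translation":[0,0,-0.3],"dr":[0,0,0]},
  {"gripper":1,"translation":[0,0,-0.2],"dr":[0,0,0]},
  {"gripper":1,"translation":[0,0,-0.15],"dr":[0,0,0]},
  {"gripper":1,"translation":[0,0,-0.09],"dr":[0,0,0]},
  {"gripper":1,"translation":[0,0,0],"dr":[0,0,0]},
  {"gripper":1,"translation":[0,0,0],"dr":[0,0,0]},
])

```text
clock: 3.02
eef_pos: [572.6, 283.3, 62.3]
tcp_rot: [3.141, 0.0, -0.151]
contact_force: [0.3, -0.2, 0.3]
opening: 0.003
```

```bash
python3 - <<'E'
from h import *
s=r.sense();print(s["eef_pos"],s["contact_force"])
a=r.grab_frame("top")[105:225,135:300];b=r.grab_frame("scene")[140:300,170:340]
cv2.imwrite("pics/c1.png",np.hstack([cv2.resize(a,(400,291)),cv2.resize(b,(400,376))[:291] if 0 else cv2.resize(b,(309,291))]))
E
```

```text
[572.63832068 283.3333249   62.26206786] [ 0.34556344 -0.23358888  0.25953088]
```

View pics/c1.png

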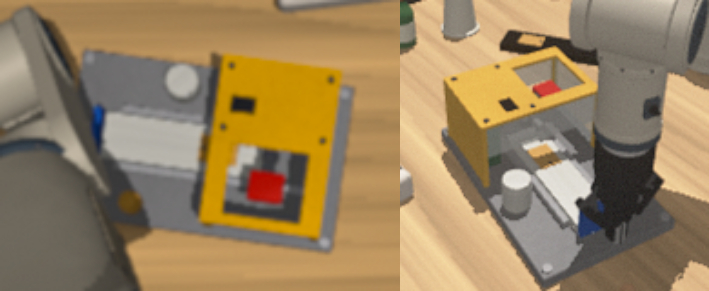

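The tool is behind the blue plate (scene crop, about (600,225)) and clear of the weight. Pushing along (-0.147,-0.989).

Call:
jog_arm([
  {"gripper":1,"translation":[-0.015,-0.099,0],"dr":[0,0,0]},
  {"gripper":1,"translation":[-0.009,-0.06,0],"dr":[0,0,0]},
  {"gripper":1,"translation":[-0.006,-0.04,0],"dr":[0,0,0]},
  {"gripper":1,"translation":[-0.006,-0.04,0],"dr":[0,0,0]},
  {"gripper":1,"translation":[-0.006,-0.04,0],"dr":[0,0,0]},
  {"gripper":1,"translation":[-0.006,-0.04,0],"dr":[0,0,0]},
  {"gripper":1,"translation":[-0.006,-0.04,0],"dr":[0,0,0]},
  {"gripper":1,"translation":[-0.006,-0.04,0],"dr":[0,0,0]},
  {"gripper":1,"translation":[-0.006,-0.04,0],"dr":[0,0,0]},
  {"gripper":1,"translation":[-0.006,-0.04,0],"dr":[0,0,0]},
  {"gripper":1,"translation":[-0.006,-0.04,0],"dr":[0,0,0]},
  {"gripper":1,"translation":[-0.006,-0.04,0],"dr":[0,0,0]},
])

```text
clock: 4.12
eef_pos: [564.9, 227.9, 62.8]
tcp_rot: [-3.14, -0.001, -0.151]
contact_force: [1.5, 5.1, 2.2]
opening: -0.005
```

Call:
jog_arm([
  {"gripper":1,"translation":[-0.006,-0.04,0],"dr":[0,0,0]},
  {"gripper":1,"translation":[-0.006,-0.04,0],"dr":[0,0,0]},
  {"gripper":1,"translation":[-0.006,-0.04,0],"dr":[0,0,0]},
  {"gripper":1,"translation":[-0.006,-0.04,0],"dr":[0,0,0]},
  {"gripper":1,"translation":[-0.006,-0.04,0],"dr":[0,0,0]},
])

```text
clock: 4.53
eef_pos: [561.9, 207.9, 62.8]
tcp_rot: [-3.14, -0.001, -0.151]
contact_force: [0.9, 5.5, 2.1]
opening: -0.001
```

Call:
jog_arm([
  {"gripper":1,"translation":[-0.006,-0.04,0],"dr":[0,0,0]},
  {"gripper":1,"translation":[-0.006,-0.04,0],"dr":[0,0,0]},
  {"gripper":1,"translation":[-0.003,-0.02,0],"dr":[0,0,0]},
  {"gripper":1,"translation":[-0.003,-0.02,0],"dr":[0,0,0]},
  {"gripper":1,"translation":[0,0,0],"dr":[0,0,0]},
])

```text
clock: 4.95
eef_pos: [560.0, 195.6, 62.7]
tcp_rot: [-3.141, -0.001, -0.151]
contact_force: [1.6, 3.6, 1.6]
opening: -0.001
```

Call:
jog_arm([
  {"gripper":1,"translation":[-0.003,-0.02,0],"dr":[0,0,0]},
  {"gripper":1,"translation":[-0.003,-0.02,0],"dr":[0,0,0]},
])

```text
clock: 5.12
eef_pos: [559.5, 192.1, 62.7]
tcp_rot: [-3.14, -0.001, -0.151]
contact_force: [0.4, 5.9, 2.5]
opening: 0.001
```

Now at press y ≈ 174; stop expected around 171.

Call:
jog_arm([
  {"gripper":1,"translation":[-0.003,-0.02,0],"dr":[0,0,0]},
  {"gripper":1,"translation":[0,0,0],"dr":[0,0,0]},
])

```text
clock: 5.28
eef_pos: [559.3, 190.1, 62.7]
tcp_rot: [-3.14, -0.002, -0.151]
contact_force: [1.8, 6.8, 2.0]
opening: -0.002
```

Call:
jog_arm([
  {"gripper":1,"translation":[-0.003,-0.02,0],"dr":[0,0,0]},
  {"gripper":1,"translation":[0,0,0],"dr":[0,0,0]},
])

```text
clock: 5.45
eef_pos: [560.1, 189.8, 63.1]
tcp_rot: [-3.137, -0.004, -0.152]
contact_force: [3.3, 15.5, -2.0]
opening: 0.002
```

Call:
jog_arm([
  {"gripper":1,"translation":[-0.002,-0.015,0],"dr":[0,0,0]},
  {"gripper":1,"translation":[0,0,0],"dr":[0,0,0]},
])

```text
clock: 5.62
eef_pos: [560.3, 189.6, 63.3]
tcp_rot: [-3.135, -0.004, -0.153]
contact_force: [2.2, 23.6, -0.5]
opening: -0.001
```

The arm stalled at press y ≈ 171.5 and the force rose from 6 to 24 N with no further motion, so the carrier is against the stop. Hold briefly, back off, rise, and move above the window.

Call:
jog_arm([
  {"gripper":1,"translation":[0,0,0],"dr":[0,0,0]},
  {"gripper":1,"translation":[0,0,0],"dr":[0,0,0]},
  {"gripper":1,"translation":[0,0,0],"dr":[0,0,0]},
  {"gripper":1,"translation":[0.015,0.1,0],"dr":[0,0,0]},
  {"gripper":1,"translation":[0.03,0.2,0],"dr":[0,0,0]},
  {"gripper":1,"translation":[0,0,0.3],"dr":[0,0,0]},
  {"gripper":1,"translation":[0,0,0.35],"dr":[0,0,0]},
  {"gripper":1,"translation":[0,0,0.35],"dr":[0,0,0]},
  {"gripper":1,"translation":[0,0,0.35],"dr":[0,0,0]},
  {"gripper":1,"translation":[0,0,0.35],"dr":[0,0,0]},
  {"gripper":1,"translation":[0,0,0.2],"dr":[0,0,0]},
  {"gripper":1,"translation":[0,0,0],"dr":[0,0,0]},
])

```text
clock: 6.62
eef_pos: [564.5, 216.3, 257.3]
tcp_rot: [-3.139, -0.006, -0.151]
contact_force: [1.1, 0.1, 0.3]
opening: -0.003
```

```bash
python3 - <<'E'
from h import *
print(r.sense()["eef_pos"])
a=r.grab_frame("top")[105:225,135:300];b=r.grab_frame("scene");cv2.imwrite("pics/scene2.png",b);b=b[140:300,170:340]
cv2.imwrite("pics/c2.png",np.hstack([cv2.resize(a,(400,291)),cv2.resize(b,(309,291))]))
E
```

```text
[564.51144749 216.3278602  257.32184261]
```

View pics/c2.png

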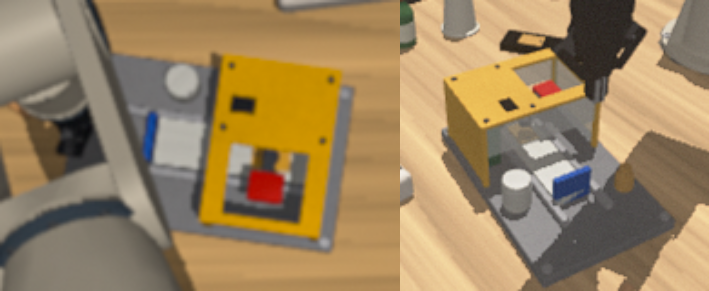

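The carrier is home: the blue plate moved to (150,137) in the top crop, the lever is still up, and the tin and weight haven't moved. Before entering the window I'll check how wide the shut gripper is above its tips.

```bash
python3 - <<'E'
from h import *
i=cv2.imread("pics/scene2.png")[130:215,245:325]
cv2.imwrite("pics/g.png",cv2.resize(cv2.convertScaleAbs(i,alpha=1.8,beta=20),None,fx=6,fy=6,interpolation=cv2.INTER_CUBIC))
K,T=cal("scene");M=np.linalg.inv(T)
for z in(232.3,252,277.3,305.3):
    p=K@(M@[564.5,216.3,z,1])[:3];q=p[:2]/p[2];print(z,q.round(1),((q-[245,130])*6).round())
print("px/mm",361.4/p[2])
E
```

```text
232.3 [277.2 193. ] [193. 378.]
252 [277.7 185.9] [196. 336.]
277.3 [278.3 176.6] [200. 280.]
305.3 [279.  165.9] [204. 215.]
px/mm 0.457894596695704
```

View pics/g.png

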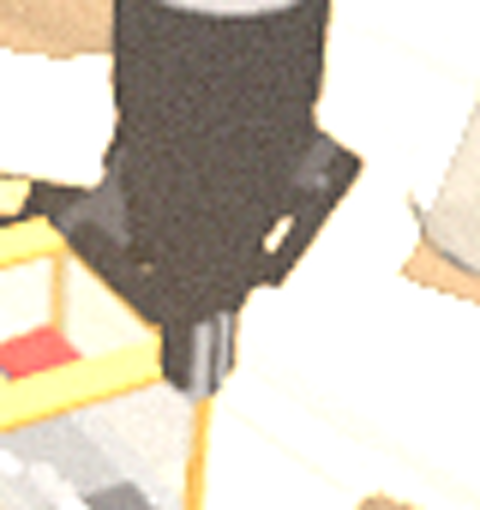

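The shut fingers are narrow for about 33 mm above the tips. The linkage then widens to roughly ±32–35 mm at 45 mm above them, so I'll turn the jaw axis along press y, the window's longer 94 mm side, to get more clearance.

Call:
jog_arm([
  {"gripper":1,"translation":[-0.053,-0.136,0],"dr":[0,0,0.072]},
  {"gripper":1,"translation":[-0.053,-0.136,0],"dr":[0,0,0.072]},
  {"gripper":1,"translation":[-0.053,-0.136,0],"dr":[0,0,0.072]},
  {"gripper":1,"translation":[-0.053,-0.136,0],"dr":[0,0,0.072]},
  {"gripper":1,"translation":[-0.053,-0.136,0],"dr":[0,0,0.072]},
  {"gripper":1,"translation":[-0.053,-0.136,0],"dr":[0,0,0.072]},
  {"gripper":1,"translation":[-0.053,-0.136,0],"dr":[0,0,0.072]},
  {"gripper":1,"translation":[-0.053,-0.136,0],"dr":[0,0,0.072]},
  {"gripper":1,"translation":[-0.053,-0.136,0],"dr":[0,0,0.072]},
  {"gripper":1,"translation":[-0.053,-0.136,0],"dr":[0,0,0.072]},
  {"gripper":1,"translation":[-0.053,-0.136,0],"dr":[0,0,0.072]},
  {"gripper":1,"translation":[-0.053,-0.136,0],"dr":[0,0,0.072]},
])

```text
clock: 7.72
eef_pos: [497.3, 51.8, 250.2]
tcp_rot: [-3.138, 0.002, 1.212]
contact_force: [0.5, 0.7, 0.4]
opening: 0.0
```

Call:
jog_arm([
  {"gripper":1,"translation":[-0.053,-0.136,0],"dr":[0,0,0.07]},
  {"gripper":1,"translation":[-0.05,-0.136,0],"dr":[0,0,0.07]},
  {"gripper":1,"translation":[0,0,0],"dr":[0,0,0]},
  {"gripper":1,"translation":[0,0,0],"dr":[0,0,0]},
  {"gripper":1,"translation":[0,0,0],"dr":[0,0,0]},
])

```text
clock: 8.13
eef_pos: [488.3, 25.8, 251.3]
tcp_rot: [-3.14, 0.0, 1.423]
contact_force: [0.6, 0.4, -1.0]
opening: 0.003
```

Call:
jog_arm([
  {"gripper":1,"translation":[0.027,0.006,-0.1],"dr":[0,0,0]},
  {"gripper":1,"translation":[0,0,-0.2],"dr":[0,0,0]},
  {"gripper":1,"translation":[0,0,-0.2],"dr":[0,0,0]},
  {"gripper":1,"translation":[0,0,-0.2],"dr":[0,0,0]},
  {"gripper":1,"translation":[0,0,-0.1],"dr":[0,0,0]},
  {"gripper":1,"translation":[0,0,0],"dr":[0,0,0]},
  {"gripper":1,"translation":[0,0,0],"dr":[0,0,0]},
])

```text
clock: 8.72
eef_pos: [491.3, 26.5, 171.8]
tcp_rot: [-3.14, 0.0, 1.426]
contact_force: [0.7, 0.0, -0.2]
opening: -0.0
```

```bash
python3 - <<'E'
from h import *
s=r.sense();p=s["eef_pos"];print(p)
b=r.grab_frame("scene");cv2.imwrite("pics/scene3.png",b);b=b[90:230,185:325]
b=cv2.resize(cv2.convertScaleAbs(b,alpha=1.3,beta=15),None,fx=4,fy=4,interpolation=cv2.INTER_CUBIC)
K,T=cal("scene");M=np.linalg.inv(T)
for q in([p[0],p[1],p[2]-25],[p[0],p[1],135],[p[0],p[1],116]):
    a=K@(M@[*q,1])[:3];a=((a[:2]/a[2]-[185,90])*4);print(a.round());cv2.drawMarker(b,tuple(map(int,a)),(255,0,255),0,12,1)
cv2.imwrite("pics/c3.png",b)
E
```

```text
[491.27110056  26.52335124 171.81624746]
[262. 349.]
[262. 363.]
[262. 384.]
```

View pics/c3.png

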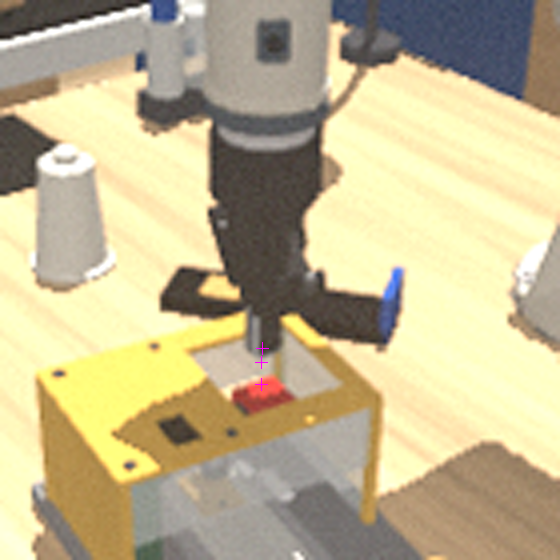

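The tool is centred over the window and pad in the scene crop: tip at (262,349), window centre about (266,367), pad at (263,391). I'll trim by 1.5 mm in x and y, then go down in small steps and watch the force.

Call:
jog_arm([
  {"gripper":1,"translation":[0.015,0.015,0],"dr":[0,0,0]},
  {"gripper":1,"translation":[0,0,-0.1],"dr":[0,0,0]},
  {"gripper":1,"translation":[0,0,-0.08],"dr":[0,0,0]},
  {"gripper":1,"translation":[0,0,-0.05],"dr":[0,0,0]},
  {"gripper":1,"translation":[0,0,-0.04],"dr":[0,0,0]},
  {"gripper":1,"translation":[0,0,-0.03],"dr":[0,0,0]},
  {"gripper":1,"translation":[0,0,-0.03],"dr":[0,0,0]},
  {"gripper":1,"translation":[0,0,0],"dr":[0,0,0]},
])

```text
clock: 9.43
eef_pos: [492.6, 27.6, 138.7]
tcp_rot: [-3.141, 0.0, 1.426]
contact_force: [-0.1, 0.4, -0.2]
opening: 0.0
```

Call:
jog_arm([
  {"gripper":1,"translation":[0,0,-0.03],"dr":[0,0,0]},
  {"gripper":1,"translation":[0,0,-0.03],"dr":[0,0,0]},
  {"gripper":1,"translation":[0,0,-0.03],"dr":[0,0,0]},
  {"gripper":1,"translation":[0,0,-0.03],"dr":[0,0,0]},
])

```text
clock: 9.77
eef_pos: [492.6, 27.8, 127.3]
tcp_rot: [-3.141, -0.0, 1.426]
contact_force: [-2.6, 0.4, 6.8]
opening: 0.001
```

Contact at about 7 N, as expected for the lever. Keep pressing.

Call:
jog_arm([
  {"gripper":1,"translation":[0,0,-0.03],"dr":[0,0,0]},
  {"gripper":1,"translation":[0,0,-0.03],"dr":[0,0,0]},
  {"gripper":1,"translation":[0,0,-0.02],"dr":[0,0,0]},
  {"gripper":1,"translation":[0,0,0],"dr":[0,0,0]},
])

```text
clock: 10.1
eef_pos: [492.4, 27.8, 119.0]
tcp_rot: [-3.141, 0.0, 1.426]
contact_force: [-1.5, 1.1, 2.1]
opening: -0.004
```

Call:
jog_arm([
  {"gripper":1,"translation":[0,0,-0.02],"dr":[0,0,0]},
  {"gripper":1,"translation":[0,0,0],"dr":[0,0,0]},
])

```text
clock: 10.27
eef_pos: [492.4, 27.8, 117.1]
tcp_rot: [-3.141, 0.0, 1.426]
contact_force: [-2.6, 1.0, 4.2]
opening: -0.0
```

Call:
jog_arm([
  {"gripper":1,"translation":[0,0,-0.015],"dr":[0,0,0]},
  {"gripper":1,"translation":[0,0,0],"dr":[0,0,0]},
])

```text
clock: 10.43
eef_pos: [492.5, 27.8, 116.4]
tcp_rot: [-3.141, -0.0, 1.426]
contact_force: [-6.5, 0.6, 14.2]
opening: 0.0
```

Call:
jog_arm([
  {"gripper":1,"translation":[0,0,-0.01],"dr":[0,0,0]},
  {"gripper":1,"translation":[0,0,0],"dr":[0,0,0]},
  {"gripper":1,"translation":[0,0,0],"dr":[0,0,0]},
  {"gripper":1,"translation":[0,0,0],"dr":[0,0,0]},
])

```text
clock: 10.77
eef_pos: [492.6, 27.8, 116.1]
tcp_rot: [-3.141, -0.0, 1.426]
contact_force: [-9.4, 0.8, 23.5]
opening: 0.001
```

End stop: the force went from 14 to 23 N for 0.3 mm of travel, and I held it there. Retract straight up and move aside.

Call:
jog_arm([
  {"gripper":1,"translation":[0,0,0.03],"dr":[0,0,0]},
  {"gripper":1,"translation":[0,0,0.1],"dr":[0,0,0]},
  {"gripper":1,"translation":[0,0,0.2],"dr":[0,0,0]},
  {"gripper":1,"translation":[0,0,0.3],"dr":[0,0,0]},
  {"gripper":1,"translation":[0,0,0.35],"dr":[0,0,0]},
  {"gripper":1,"translation":[0,0,0.35],"dr":[0,0,0]},
  {"gripper":1,"translation":[-0.1,-0.38,0],"dr":[0,0,0]},
  {"gripper":1,"translation":[-0.1,-0.38,0],"dr":[0,0,0]},
  {"gripper":1,"translation":[-0.1,-0.38,0],"dr":[0,0,0]},
  {"gripper":1,"translation":[-0.1,-0.38,0],"dr":[0,0,0]},
  {"gripper":1,"translation":[-0.1,-0.38,0],"dr":[0,0,0]},
  {"gripper":1,"translation":[0,0,0],"dr":[0,0,0]},
])

```text
clock: 11.77
eef_pos: [441.5, -167.7, 248.5]
tcp_rot: [3.141, 0.003, 1.422]
contact_force: [0.5, 0.6, -0.2]
opening: 0.0
```

```bash
python3 - <<'E'
from h import *
s=r.sense();print(s["eef_pos"],s["contact_force"])
t=r.grab_frame("top");b=r.grab_frame("scene")
B=((105,130,50),(125,255,255));R=((0,160,60),(6,255,255))
cen={}
for nm,C in(("B",B),("R",R)):
  for n,im,x in(("top",t,(150,110,300,220)),("scene",b,(200,150,300,275))):
    for c,h in blobs(im,*C,x):
        m=cv2.moments(c);q=[m['m10']/m['m00'],m['m01']/m['m00']];cen[nm,n]=q;print(nm,n,cv2.contourArea(c),np.round(q,1))
print("pad tri",tri(cen["R","top"],cen["R","scene"]))
p=plane("top",cen["B","top"],70);u=np.array([.989,-.146]);v=np.array([.146,.989])
print("blue top centre press",(p[:2]-[535,20])@u,(p[:2]-[535,20])@v,"(home: y about 155 at plate mid, before was",(plane("top",(174.3,158.2),70)[:2]-[535,20])@v)
a=t[105:225,135:300];b=b[140:300,170:340]
cv2.imwrite("pics/c4.png",np.hstack([cv2.resize(a,(400,291)),cv2.resize(b,(309,291))]))
E
```

```text
[ 441.50520244 -167.66192301  248.47974225] [ 0.4720081   0.61127734 -0.17822305]
B top 45.0 [196.2 160.9]
B scene 187.0 [264.3 240.1]
R top 139.0 [243.9 182.1]Traceback (most recent call last):
  File "<stdin>", line 10, in <module>
KeyError: ('R', 'scene')
```

```bash
python3 - <<'E'
from h import *
t=r.grab_frame("top");b=r.grab_frame("scene")
v=np.array([.146,.989])
for q in((174.3,158.2),(196.2,160.9)): print("blue top y on press",(plane("top",q,70)[:2]-[535,20])@v)
a=t[105:225,135:300];b=b[140:300,170:340]
cv2.imwrite("pics/c4.png",np.hstack([cv2.resize(a,(400,291)),cv2.resize(b,(309,291))]))
E
```

```text
blue top y on press 222.171
blue top y on press 154.9458
```

View pics/c4.png

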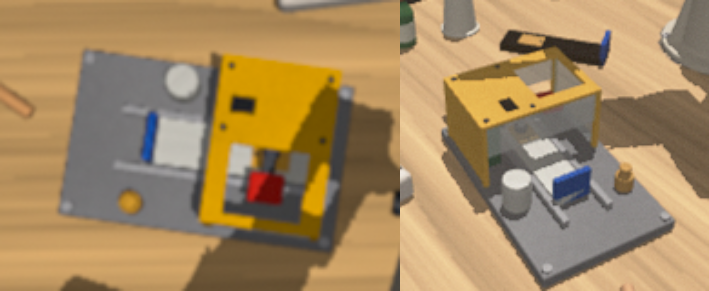

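The blue plate's mid-line is at press y ≈ 155, so its outer face is at about 160: home. In the scene crop the pad has dropped almost out of sight below the roof, around (545,93). The tin and weight are where they were, and the arm is clear of everything.

```bash
python3 -c "
from rig import r
print(r.sign_off())"
```

```text
the job is handed in; nothing more can be done
None
```

I pushed the carrier home along its channel, then pressed the lever pad to its end stop through the guard window with the gripper shut. After that I pulled straight up and handed the job in. The robot's clock read about 12 s of the 48 s allowed.

- **Carrier:** the arm stalled at the stop while the push force rose to 24 N. The last top view puts the blue plate's outer face at about press y = 160 mm, where it started at about 227 mm.
- **Lever:** the pad met its stop at 14 to 23 N within 0.3 mm of travel, and I held it there. In the last scene view the pad has dropped almost out of sight below the roof.
- **Guard and bystanders:** the forces showed no sign of the guard being touched. The tin and weight look unmoved in the last picture; I didn't measure them or the other bystanders.

**Checks that failed or disagreed:**
- The final check of the pad's height from two views failed, because too little red shows from the scene camera. The lever being down rests on the force, the travel and that picture.
- The two cameras disagreed by about 5 to 7 mm on the window's centre, so I aimed between them.

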